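# Deal a tile from the caddy into the serving board

### The job

Lay the serving board ready for the hot teapot: slide the top tile sideways off the stack in the dark caddy, across onto the pale board, until it drops flat into the board's square recess. Work gently with the fingertips on the tile (it is glazed, so do not lean on it or lift it), and leave the two tiles beneath and everything else where they are.

Things in the scene. Friction and masses are not known exactly. Their poses are not given: they have to be found in the camera images.
- tile_top: top tile of the stack, to be moved: white glazed square, blue border, 100 x 100 x 8 mm, about 180 g, wider than a grasp. Origin: centre of its underside (top face 8 mm higher); x, y along its sides, z up. Friction about 0.33 on tiles and board, more under a fingertip. All is rigid: a fingertip 1 mm too low presses with 5 N or more
- tile_middle: an identical tile, right under the top one; must stay. Dragged under too light a press (below 2 to 4 N) the top tile slips under the fingertip; under too hard a press (over 5 to 6 N) the whole stack comes along. Once the top tile is half off, its back edge stands free and can be pushed. Origin: centre of its underside
- tile_bottom: an identical tile at the bottom of the stack; must stay. The caddy's lacquered floor under it is slick (friction about 0.23), so it too comes along if the top tile is dragged under too hard a press. Origin: centre of its underside
- caddy: dark wooden tile caddy, 120 x 112 mm, fixed. Origin: on the worktop under the stack's centre; +y points out of its open end (at y = +52 mm), to the board. Its back (-y) rises to 31 mm, 1 mm above the top tile's face, so that tile's back edge cannot be pushed; its cheeks (+-x) are 20 mm high, lower than the top tile's underside (22 mm)
- board: pale serving board, 130 (x) x 180 (y) x 21 mm high, fixed, a gap of 5 to 25 mm from the caddy's open end and somewhat turned and offset to it. Origin: centre of its underside. Its -y edge faces the caddy; its upper face is 1 mm lower than the underside of the top tile on the stack
- recess (a point): centre of the floor of the board's square recess: 104 x 104 mm, 4 mm deep, sides along the board's x and y; a 14 mm wide rim lies between it and the board's -y edge. A tile lying home in it has its origin at this point and stands 4 mm proud of the board
- tea_glass: bystander: clear tea glass, 58 mm wide, 90 mm high; origin at the centre of its base
- green_jar: bystander: spice jar with black cap and green contents, 43 mm wide, 96 mm high; origin at the centre of its base
- brown_jar: bystander: spice jar with black cap and brown contents, 43 mm wide, 96 mm high; origin at the centre of its base
- red_jar: bystander: spice jar with red cap, 43 mm wide, 96 mm high; origin at the centre of its base
- salt: bystander: glass shaker with white contents, 42 mm wide, 80 mm high; origin at the centre of its base
- pepper: bystander: glass shaker with grey contents, 42 mm wide, 80 mm high; origin at the centre of its base

How it is judged:
By the outcome, as a careful person would: the job done as asked, in the order asked, and still so for the second after the job is handed in, with the robot touching nothing.
It also fails if it takes over 72 s, if anything falls off the work surface, if the arm or the gripper's body presses on something with over 40 N, if the wrist force passes 120 N, or if a joint passes its speed limit or range.

### The arm

A 7-joint arm with a two-finger parallel gripper is mounted at the origin on a cart in front of the work surface, level with it; the furniture and walls round the work are solid. World frame = base frame: x ahead of the robot, y to its left, z up, the work surface at z = 0. Lengths are in mm, angles in rad, forces in N, time in s.
With the tool pointing down it reaches from about 400 to 750 mm from the base axis. Payload 19.5 kg.
Tool frame: the origin (TCP) lies between the finger pads; the fingertips stand 17 mm ahead of it and the grasp point (between the pads) lies 2 mm behind it (bot.tips_ahead is the distance from the TCP to the fingertips, in mm); z points along the fingers, y is the line along which they close (so a half turn about z gives the same grasp; the last joint's range is limited). The gripper opens to 85 mm and grips with 20 to 120 N. Pads are 22 mm wide; open, the fingers measure 114 mm over their backs; the gripper's body (76 mm by 85 mm) begins 54 mm behind the grasp point. The pads swing forward as they close: fully open they stand 13 mm farther back than shut.
Start: joints at [-1.39, 0.707, -0.028, 1.485, 0.022, 0.951, -0.075], TCP at [127.043, 560.765, 248.268] pointing down, gripper open.
Joint ranges: [-2.71, 2.71], [-0.32, 2.16], [-1.57, 1.52], [0, 2.45], [-1.46, 4.6], [0, 2.02], [-2.83, 2.83]. Speed limits (rad/s): [1.89, 1.89, 2.57, 2.57, 3.01, 3.01, 3.01].

### API

Orientations are given as a unit quaternion [x, y, z, w].
In Python, from station import bot gives the robot as it stands.
- The arm moves only by the shell command python3 -m creep 'ROWS' [FORCE]. ROWS is JSON, a list of rows, each a list of 3 entries, a list of its own where there are three numbers: the shift along the tool's x, y, z in mm, then the turn about the tool's z in degrees, then the closure, from -1 (fully open) to 1 (shut). In form: [[[x, y, z], twist, claw], ...]. A call has exactly 5 rows; each row shifts and turns the commanded pose from where the row before left it, along the tool's axes as they then stand; what a row does not reach is not made up. A row lasts 1/8 s, in which the tool goes at most 62.5 mm and 10.7 degrees, less where a joint would pass 70% of its speed; a pose out of reach is approached as far as the arm can. A call is refused whole if a number of a shift passes 62.5 or a number of a turn 10.7, either way. A call with a gripper value outside its range is refused whole. The fingers move at their own pace and stop on an object; FORCE is the grip in N (left out, the last holds). Time passes only in rows, so rows that do not move let the fingers close, or fill a call up. It gives the time, the measured TCP pose, the force, the opening and the grip force at its end, in the units of the state.
- bot.get_state(): the state, without advancing time (a new reading comes with each control period).
- bot.snapshot(name): name is "scene" or "top" or "wrist"; returns (picture, depth): 480x640x3 uint8, blue, green, red; 480x640 float32, mm along the optical axis (not along the pixel's ray), 0 where there is no reading.
- bot.get_calibration(name): a dict with "intrinsics" (3x3 intrinsics, pixels), "rvec" (rotation vector, rad) and "tvec" (3), from world to camera coordinates, as OpenCV has them; the wrist camera has in their place "mount" (4x4, takes a point from camera to tool coordinates, whose origin is the TCP and whose axes are the flange's). Camera axes: x right, y down, z forward; pixel columns grow to the right and rows downward; lengths in mm; the calibration is good to about 2 mm. A picture is of the moment at which its call begins: read the wrist's pose just before it. get_calibration takes no time and is no camera call.
- bot.job_done(): hands the job in; it is judged then, once.
Trained networks look in the newest picture that a camera, given by its name, has taken for a name from the list of things; names that differ only in an ending like _2 or _b are one class to them, and where a whole thing is asked for, a point or a joint stands for the part that bears it (a point fixed in the world has none). Each returns a list of dicts, best first, with "p" (0 to 1); they miss things now and then, are a little off and sometimes report something else, mostly with a low value. They report only what shows in the picture. A call takes as long as a camera call.
- bot.silhouettes(camera, query): "mask" (480x640 bool, what is visible of it) and "extent" ([left, top, right, bottom] in pixels, round what is visible of it).
- bot.tip_of(camera, query): "uv" ([column, row] in pixels: a listed point, or the origin of a listed thing).
The state is a dict: "time": time; "qpos": joint angles; "dq": joint speeds; "effort": joint torques, N m; "tcp_pos": TCP position; "eef_rot": TCP orientation; "ft_force": force on the tool from outside, world axes, zero at the start; "moment": the same for the moment, N m; "finger_gap": opening from 0.0 (shut) to 1.0 (fully open); "grasp_force": force on a finger pad.
Only numpy, scipy, OpenCV 4.12 (cv2) and the standard library are available. Lean on these libraries where they do the work, as an engineer would, in place of code of your own. Each camera call takes 0.05 s, during which the arm holds its last target. There are 200 camera calls.

## Working session

There is one attempt and no reset: what is moved stays moved. The work goes in short steps, Python scripts to look and compute and a shell command to move; the robot and the scene stay as the last step left them, time stands still between calls to the robot, and variables do not carry over. Pictures are saved under pics/ and viewed, at most 12 in all, crops included, and the job is handed in when it is done.

```bash
ls; mkdir -p pics; cat > h.py <<'E'
import numpy as np, cv2
from station import bot
from scipy.spatial.transform import Rotation as R
def cam(n,st=None):
    c=bot.get_calibration(n); K=np.array(c["intrinsics"],float)
    if n=="wrist":
        M=np.array(c["mount"],float); T=np.eye(4); T[:3,:3]=R.from_quat(st["eef_rot"]).as_matrix(); T[:3,3]=st["tcp_pos"]
        return K,T@M
    T=np.eye(4); T[:3,:3]=cv2.Rodrigues(np.array(c["rvec"],float))[0]; T[:3,3]=np.ravel(c["tvec"])
    return K,np.linalg.inv(T)
def ray(K,T,uv,z):
    d=T[:3,:3]@np.linalg.inv(K)@np.array([uv[0],uv[1],1.]); o=T[:3,3]; return o+d*(z-o[2])/d[2]
def cloud(K,T,D):
    v,u=np.indices(D.shape); P=np.stack([(u-K[0,2])/K[0,0]*D,(v-K[1,2])/K[1,1]*D,D],-1); return P@T[:3,:3].T+T[:3,3]
E
python3 - <<'E'
from h import *
s=bot.get_state(); print(s)
ims=[]
for n in("scene","top"):
    p,d=bot.snapshot(n); cv2.imwrite(f"pics/{n}0.png",p); K,T=cam(n); np.savez(f"{n}0.npz",p=p,d=d)
    print(n,K.tolist(),T.round(3).tolist())
    for q in["tile_top","caddy","board","recess","tea_glass","green_jar","brown_jar","red_jar","salt","pepper"]:
        t=bot.tip_of(n,q)[:2]
        print(q,[(np.round(x["uv"],1).tolist(),round(x["p"],2),ray(K,T,x["uv"],{"tile_top":22,"recess":17}.get(q,0)).round(0).tolist()) for x in t])
print(bot.get_calibration("wrist"))
E
```

```text
pics
{'time': 0.0, 'qpos': array([-1.38970919,  0.70711355, -0.02764284,  1.48500828,  0.02201202,
        0.95090661, -0.07543916]), 'dq': array([-0.00085851, -0.00082432, -0.00092614, -0.00022468,  0.00058047,
        0.00162773,  0.00195196]), 'effort': array([-4.76868081e-05, -8.83219814e+01,  1.23451095e+00, -2.36172616e+01,
        1.68902229e-02,  6.49851310e-03,  2.57568303e-05]), 'tcp_pos': array([126.98105105, 560.54317109, 247.81897693]), 'eef_rot': array([ 1.11119714e-01,  9.93806867e-01, -5.64500970e-04, -4.78393515e-05]), 'ft_force': array([-0.02119685,  0.31911094,  0.60349213]), 'moment': array([ 0.00359865, -0.006259  , -0.04653074]), 'grasp_force': 0.0, 'finger_gap': 1.0004963692117108}
scene [[435.48717857566953, 0.0, 320.22770529763983], [0.0, 435.48717857566953, 236.32210770929947], [0.0, 0.0, 1.0]] [[-0.858, -0.291, 0.423, 187.23], [-0.513, 0.484, -0.709, 698.593], [0.001, -0.825, -0.565, 620.397], [0.0, 0.0, 0.0, 1.0]]
tile_top [([350.9, 252.3], 0.95, [541.0, -33.0, 22.0]), ([266.4, 383.0], 0.68, [493.0, 356.0, 22.0])]
caddy [([349.0, 262.4], 0.56, [540.0, -23.
[... 1091 characters left out ...]
7.0, 346.0, 0.0])]
red_jar [([214.3, 210.9], 0.82, [713.0, 294.0, 0.0])]
salt []
pepper [([467.3, 259.9], 0.82, [567.0, -394.0, 0.0]), ([193.1, 288.1], 0.43, [502.0, 348.0, 0.0])]
{'intrinsics': array([[372.56708447,   0.        , 318.30501049],
       [  0.        , 372.56708447, 238.57350038],
       [  0.        ,   0.        ,   1.        ]]), 'mount': array([[-6.90212083e-04, -9.62873025e-01, -2.69953815e-01,
         6.75003498e+01],
       [ 9.99999397e-01, -8.95293987e-04,  6.36563564e-04,
         2.94341645e-01],
       [-8.54617911e-04, -2.69953213e-01,  9.62873061e-01,
        -1.26369390e+02],
       [ 0.00000000e+00,  0.00000000e+00,  0.00000000e+00,
         1.00000000e+00]])}
```

```bash
python3 - <<'E'
import cv2
p=cv2.imread("pics/top0.png")[200:330,170:490]; cv2.imwrite("pics/topc.png",cv2.resize(p,None,fx=2.5,fy=2.5,interpolation=cv2.INTER_CUBIC))
E
```

```text
(no output)
```

View pics/scene0.png

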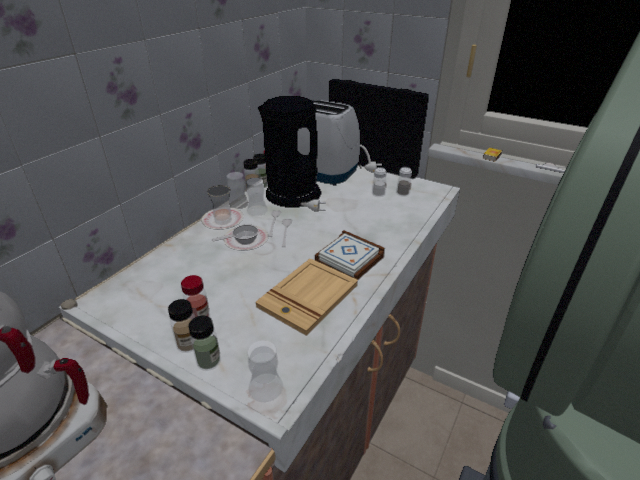

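View pics/topc.png

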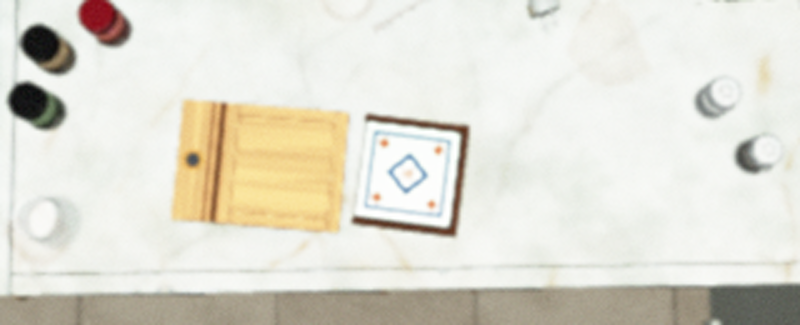

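Scene: the board is at about (308,295) px and the stack at (350,252). The top view shows a small turn between the two, with the caddy's back on the right. The path along the arc is clear at this height, so I'm moving there now.

```bash
python3 -m creep '[[[-18,-1,0],1.8,-1],[[-36,-2.7,0],3.7,-1],[[-36,-2.7,0],3.7,-1],[[-36,-2.7,0],3.7,-1],[[-36,-2.7,0],3.7,-1]]'; python3 -m creep '[[[-36,-2.7,0],3.7,-1],[[-36,-2.7,0],3.7,-1],[[-36,-2.7,0],3.7,-1],[[-36,-2.7,0],3.7,-1],[[-36,-2.7,0],3.7,-1]]'
```

```text
time: 1.72
tcp_pos: [277.7, 495.0, 248.3]
eef_rot: [0.256, 0.967, -0.0, 0.0]
ft_force: [0.5, 0.5, 0.8]
finger_gap: 0.997
grasp_force: 0.0
time: 2.35
tcp_pos: [412.8, 376.4, 248.3]
eef_rot: [0.408, 0.913, -0.0, 0.0]
ft_force: [0.8, -0.6, -0.4]
finger_gap: 1.002
grasp_force: 0.0
```

```bash
python3 -m creep '[[[-37,-2.5,0],3.9,-1],[[-37,-2.5,0],3.9,-1],[[-37,-2.5,0],3.9,-1],[[-37,-2.5,0],3.9,-1],[[-37,-2.5,0],3.9,-1]]'; python3 -m creep '[[[-37,-2,0],3.9,-1],[[-37,-2,0],3.9,-1],[[-37,-2,0],3.9,-1],[[-37,-2,0],3.9,-1],[[-20,-1,0],3.9,-1]]'; python3 -m creep '[[[0,0,0],0,1],[[0,0,0],0,1],[[0,0,0],0,1],[[0,0,0],0,1],[[0,0,0],0,1]]' 30
python3 - <<'E'
from h import *
s=bot.get_state(); p,d=bot.snapshot("wrist"); K,T=cam("wrist",s)
np.savez("w1.npz",p=p,d=d,K=K,T=T); cv2.imwrite("pics/w1.png",p)
print(s["tcp_pos"],s["eef_rot"],s["ft_force"],bot.tips_ahead)
for q in["tile_top","caddy","board","recess"]:
    print(q,[(np.round(x["uv"],1).tolist(),round(x["p"],2),ray(K,T,x["uv"],{"tile_top":22,"recess":17}.get(q,0)).round(1).tolist()) for x in bot.tip_of("wrist",q)[:2]])
E
```

```text
time: 2.98
tcp_pos: [505.6, 216.8, 248.3]
eef_rot: [0.556, 0.831, -0.0, 0.0]
ft_force: [-1.4, 0.0, 0.5]
finger_gap: 1.006
grasp_force: 0.0
time: 3.6
tcp_pos: [541.3, 52.8, 248.4]
eef_rot: [0.69, 0.724, -0.0, 0.0]
ft_force: [0.3, 0.7, -0.3]
finger_gap: 1.0
grasp_force: 0.0
time: 4.22
tcp_pos: [541.1, 55.9, 248.3]
eef_rot: [0.687, 0.726, -0.0, 0.0]
ft_force: [-0.3, -0.9, 0.4]
finger_gap: -0.002
grasp_force: 0.0
[541.09742727  55.87925711 248.29989548] [ 6.87321134e-01  7.26353673e-01 -1.53605788e-05  1.53121566e-05] [-0.26927489 -0.93891037  0.43179933] 17.0
tile_top [([315.8, 285.7], 0.59, [544.0, -24.0, 22.0])]
caddy []
board [([340.5, 132.6], 0.88, [559.8, 127.2, 0.0]), ([316.7, 287.8], 0.54, [545.4, -35.6, 0.0])]
recess [([334.5, 156.7], 0.85, [554.7, 105.1, 17.0])]
```

View pics/w1.png

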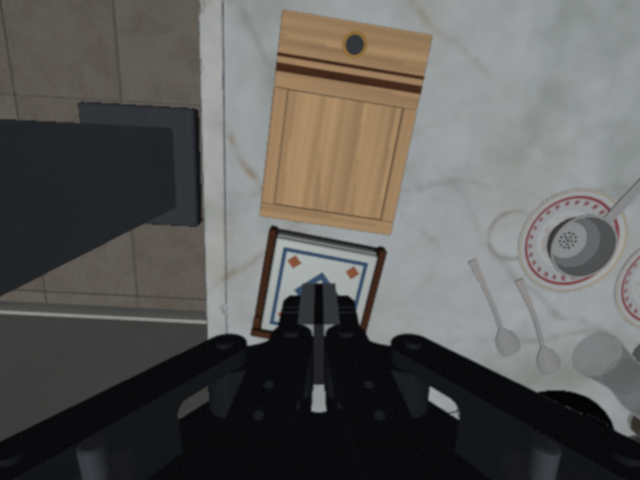

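The wrist view shows the board at about (340,135) px, its recess framed by lines from 90 to 218 px down, and the stack at (320,285) partly hidden by the gripper. I'll shift back for a clear view of the stack.

```bash
python3 -m creep '[[[-20,0,0],0,1],[[-30,0,0],0,1],[[-30,0,0],0,1],[[-20,0,0],0,1],[[0,0,0],0,1]]'; python3 -m creep '[[[0,0,0],0,1],[[0,0,0],0,1],[[0,0,0],0,1],[[0,0,0],0,1],[[0,0,0],0,1]]'
python3 - <<'E'
from h import *
s=bot.get_state(); p,d=bot.snapshot("wrist"); K,T=cam("wrist",s)
np.savez("w2.npz",p=p,d=d,K=K,T=T); cv2.imwrite("pics/w2.png",cv2.resize(p[0:300,180:500],(800,750))[:600])
C=cloud(K,T,d); print(s["tcp_pos"])
for q in["tile_top","caddy","board","recess"]:
    print(q,[(np.round(x["uv"],1).tolist(),round(x["p"],2),ray(K,T,x["uv"],{"tile_top":22,"recess":17}.get(q,0)).round(1).tolist()) for x in bot.tip_of("wrist",q)[:2]])
    for m in bot.silhouettes("wrist",q)[:1]:
        Z=C[m["mask"]&(d>0)]; print("  mask",m["p"],m["extent"],len(Z),np.percentile(Z,[5,50,95],axis=0).round(1).tolist())
        np.save(f"m_{q}.npy",m["mask"])
x=C[(d>0)&(abs(C[...,0]-545)<45)]; 
for y in range(-110,230,10):
    z=x[abs(x[:,1]-y)<3][:,2]; print(y,np.round(np.median(z),1) if len(z) else None,end="; ")
E
```

```text
time: 5.1
tcp_pos: [546.5, -45.6, 248.3]
eef_rot: [0.688, 0.725, -0.0, 0.0]
ft_force: [-0.4, 0.1, -0.6]
finger_gap: -0.0
grasp_force: 0.0
time: 5.72
tcp_pos: [546.6, -44.2, 248.3]
eef_rot: [0.687, 0.726, -0.0, 0.0]
ft_force: [-0.5, 0.5, 0.2]
finger_gap: 0.001
grasp_force: 0.0
[546.56168125 -44.15564472 248.31738829]
tile_top [([315.6, 189.0], 0.74, [544.0, -25.6, 22.0])]
  mask 0.58 [256.9, 126.0, 380.2, 255.8] 11240 [[501.9, -71.7, 29.5], [545.6, -25.6, 30.8], [590.2, 16.4, 32.0]]
caddy []
  mask 0.87 [245.7, 123.2, 392.7, 267.9] 3186 [[484.9, -89.7, 18.3], [538.7, -61.4, 21.5], [606.5, 17.6, 32.2]]
board [([341.4, 17.7], 0.61, [559.1, 126.0, 0.0])]
  mask 0.8 [253.6, 1.6, 423.1, 127.4] 17955 [[496.5, 43.8, 16.6], [557.6, 89.5, 18.3], [613.6, 130.4, 22.5]]
recess [([338.6, 36.5], 0.63, [557.0, 106.8, 17.0])]
  mask 0.8 [255.2, 0.0, 421.3, 131.9] 17842 [[496.7, 44.0, 16.6], [557.5, 89.6, 18.3], [613.4, 130.4, 22.5]]
-110 0.4; -100 0.3; -90 31.4; -80 30.8; -70 30.7; -60 30.7; -50 289.9; -40 304.6; -30 304.3; -20 31.1; -10 30.8; 0 30.8; 10 30.8; 20 29.9; 30 0.5; 40 20.4; 50 21.6; 60 17.7; 70 17.9; 80 17.9; 90 17.9; 100 17.9; 110 17.9; 120 17.9; 130 17.9; 140 None; 150 None; 160 None; 170 None; 180 None; 190 None; 200 None; 210 None; 220 None;
```

View pics/w2.png

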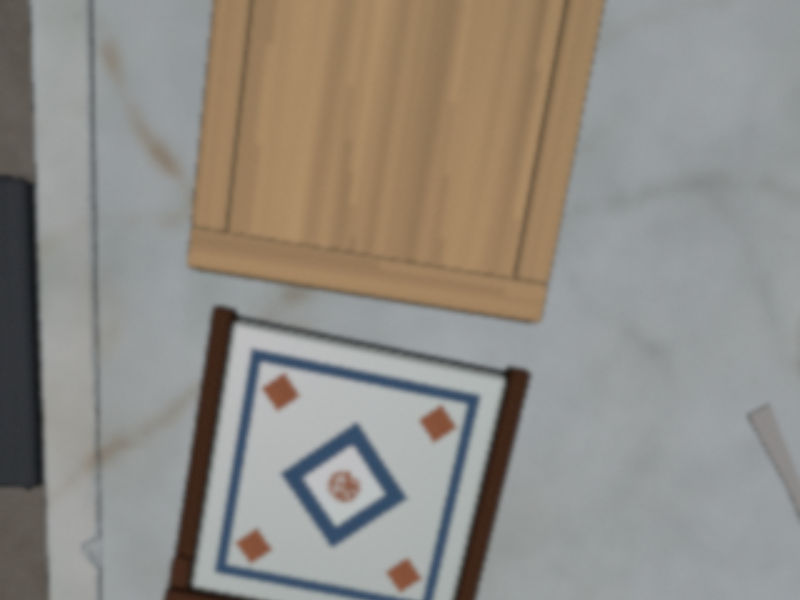

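The stack is clear in this view: tile centre near (316,194) px, board front edge 107–128 px down. Both are turned slightly, and depth confirms the heights (tile top about 30, recess floor about 17, each read 0.8 high). Next I fit the squares.

```bash
cat >> h.py <<'E'
def rect(P):
    c,wh,a=cv2.minAreaRect(np.asarray(P,np.float32)[:,:2].copy()); return np.round(c,1).tolist(),np.round(wh,1).tolist(),round((a+45)%90-45,2)
def planes(M,K,T,z):
    v,u=np.nonzero(M); r=np.stack([(u-K[0,2])/K[0,0],(v-K[1,2])/K[1,1],np.ones(len(u))],-1)@T[:3,:3].T
    return T[:3,3]+r*((z-T[2,3])/r[:,2])[:,None]
def big(M):
    n,l,st,_=cv2.connectedComponentsWithStats(M.astype(np.uint8)); return l==1+np.argmax(st[1:,4])
def blue(p,K,T,z,box):
    h=cv2.cvtColor(p,cv2.COLOR_BGR2HSV); M=(h[...,0]>98)&(h[...,0]<125)&(h[...,1]>90)&(h[...,2]>50)
    P=planes(M,K,T,z); k=(P[:,0]>box[0])&(P[:,0]<box[1])&(P[:,1]>box[2])&(P[:,1]<box[3]); return P[k]
E
python3 - <<'E'
from h import *
w=np.load("w2.npz"); p,d,K,T=[w[k] for k in("p","d","K","T")]
B=blue(p,K,T,30.8,(490,600,-85,25)); print("blue",len(B),rect(B))
C=cloud(K,T,d); box=(C[...,0]>480)&(C[...,0]<610)&(C[...,1]>-90)&(C[...,1]<30)
h=cv2.cvtColor(p,cv2.COLOR_BGR2HSV)
M=big(box&(abs(C[...,2]-30.8)<2)&(h[...,1]<60)&(h[...,2]>110)); print("tile depth",rect(planes(M,K,T,30.8)))
w=np.load("w1.npz"); p,d,K,T=[w[k] for k in("p","d","K","T")]
C=cloud(K,T,d); b=(d>0)&(C[...,0]>440)&(C[...,0]<680)&(C[...,1]>30)&(C[...,1]<260)
M=big(b&(C[...,2]>10)&(C[...,2]<27)); print("board",rect(planes(M,K,T,21.6)))
M=big(b&(abs(C[...,2]-17.8)<1.6)); print("recess",rect(planes(M,K,T,17.8)),rect(C[cv2.erode(M.astype(np.uint8),np.ones((3,3)))>0]))
w=np.load("top0.npz"); K,T=cam("top"); B=blue(w["p"],K,T,30,(490,600,-85,25)); print("top blue",len(B),rect(B) if len(B) else 0)
E
```

```text
blue 1071 ([545.7, -28.8], [81.7, 81.5], -8.18)
tile depth ([545.7, -28.8], [77.4, 77.4], -8.21)
board ([558.4, 128.8], [179.3, 130.1], -5.5)
recess ([556.6, 104.7], [105.6, 106.0], -5.31) ([556.2, 104.9], [102.7, 102.7], -5.47)
top blue 0 0
```

Result: tile at (545.7, -28.8), yaw -8.2°. Recess at (556.3, 104.9), yaw -5.45°. I'll align the tool with the tile and descend to just above it.

```bash
cat > f.py <<'E'
from h import *
import sys
n=int(sys.argv[1]) if len(sys.argv)>1 else 8
F=[]
for i in range(n): bot.snapshot("top"); F.append(bot.get_state()["ft_force"])
s=bot.get_state(); x=R.from_quat(s["eef_rot"]).as_matrix()[:,0]
print("F",np.mean(F,0).round(2),"sd",np.std(F,0).round(2),"tcp",np.round(s["tcp_pos"],2),"az",np.degrees(np.arctan2(x[1],x[0])).round(2),"t",round(s["time"],2))
E
python3 -m creep '[[[0,-1.5,30],5.7,1],[[0,-1.5,45],5.7,1],[[0,0,45],0,1],[[0,0,45],0,1],[[0,0,25],0,1]]'; python3 -m creep '[[[0,0,4],0,1],[[0,0,0],0,1],[[0,0,0],0,1],[[0,0,0],0,1],[[0,0,0],0,1]]'; python3 f.py 8
```

```text
time: 6.8
tcp_pos: [542.9, -44.2, 56.3]
eef_rot: [0.756, 0.654, -0.001, -0.001]
ft_force: [0.1, -0.3, 0.0]
finger_gap: -0.002
grasp_force: 0.0
time: 7.42
tcp_pos: [543.7, -44.3, 54.7]
eef_rot: [0.756, 0.654, 0.0, 0.0]
ft_force: [0.4, -1.1, 0.3]
finger_gap: -0.001
grasp_force: 0.0
F [-0.38  0.13 -0.25] sd [0.28 0.32 0.46] tcp [543.56 -44.28  54.32] az 81.74 t 7.83
```

```bash
python3 -m creep '[[[0,0,2],0,1],[[0,0,2],0,1],[[0,0,1],0,1],[[0,0,0.6],0,1],[[0,0,0],0,1]]'; python3 -m creep '[[[0,0,0.3],0,1],[[0,0,0.3],0,1],[[0,0,0],0,1],[[0,0,0],0,1],[[0,0,0],0,1]]'; python3 f.py 6;  python3 -m creep '[[[0,0,0.3],0,1],[[0,0,0],0,1],[[0,0,0],0,1],[[0,0,0],0,1],[[0,0,0],0,1]]' | grep force; python3 f.py 6
```

```text
time: 8.45
tcp_pos: [543.5, -44.3, 48.7]
eef_rot: [0.756, 0.654, -0.0, 0.0]
ft_force: [0.2, 0.1, 0.5]
finger_gap: -0.003
grasp_force: 0.0
time: 9.07
tcp_pos: [543.6, -44.3, 48.1]
eef_rot: [0.756, 0.654, -0.0, 0.0]
ft_force: [-0.4, -0.2, 0.4]
finger_gap: 0.002
grasp_force: 0.0
F [ 0.03 -0.01  0.39] sd [0.4  0.41 0.35] tcp [543.56 -44.29  48.1 ] az 81.73 t 9.38
ft_force: [-0.1, -0.4, 0.4]
grasp_force: 0.0
F [-0.06  0.03  0.26] sd [0.24 0.45 0.3 ] tcp [543.57 -44.29  47.82] az 81.73 t 10.3
```

```bash
for i in 1 2; do python3 -m creep '[[[0,0,0.3],0,1],[[0,0,0],0,1],[[0,0,0],0,1],[[0,0,0],0,1],[[0,0,0],0,1]]' | grep ft_; python3 f.py 5; done
```

```text
ft_force: [1.0, -0.5, 0.3]
F [-0.18 -0.06 -0.12] sd [0.46 0.65 0.44] tcp [543.56 -44.27  47.52] az 81.73 t 11.18
ft_force: [0.4, -0.1, 0.0]
F [-0.19  0.36 -0.23] sd [0.52 0.44 0.18] tcp [543.56 -44.27  47.22] az 81.74 t 12.05
```

```bash
for i in 1 2; do python3 -m creep '[[[0,0,0.2],0,1],[[0,0,0],0,1],[[0,0,0],0,1],[[0,0,0],0,1],[[0,0,0],0,1]]' | grep ft_; python3 f.py 5; done
```

```text
ft_force: [-0.5, -0.5, 5.8]
F [-1.19 -0.08  4.81] sd [0.45 0.38 0.14] tcp [543.57 -44.3   47.08] az 81.73 t 12.93
ft_force: [-2.5, -0.0, 9.6]
F [-2.34  0.42  9.22] sd [0.33 0.39 0.43] tcp [543.59 -44.29  47.06] az 81.73 t 13.8
```

Contact at TCP z = 47.05, about 22 N/mm. I'll ease back to about 4 N and start the drag.

```bash
python3 -m creep '[[[0,0,-0.23],0,1],[[0,0,0],0,1],[[0,0,0],0,1],[[0,0,0],0,1],[[0,0,0],0,1]]' | grep ft_; python3 f.py 4;  python3 -m creep '[[[1,0,0],0,1],[[2,-0.1,0],-0.1,1],[[3,-0.15,0],-0.14,1],[[3,-0.15,0],-0.14,1],[[2,-0.1,0],-0.1,1]]'; python3 f.py 4
```

```text
ft_force: [-1.5, 0.3, 5.8]
F [-1.24  0.59  5.46] sd [0.38 0.23 0.42] tcp [543.56 -44.3   47.09] az 81.73 t 14.62
time: 15.25
tcp_pos: [544.7, -33.1, 47.1]
eef_rot: [0.753, 0.658, 0.0, 0.0]
ft_force: [-0.2, -2.7, 5.6]
finger_gap: -0.001
grasp_force: 2.6
F [ 0.12 -0.58  5.25] sd [0.46 0.73 0.55] tcp [544.77 -32.84  47.09] az 82.24 t 15.45
```

```bash
python3 -m creep '[[[0,0,-0.05],0,1],[[0,0,0],0,1],[[0,0,0],0,1],[[0,0,0],0,1],[[0,0,0],0,1]]' | grep ft_; python3 f.py 4; python3 - <<'E'
from h import *
s=bot.get_state(); p,d=bot.snapshot("wrist"); K,T=cam("wrist",s); np.savez("w3.npz",p=p,d=d,K=K,T=T)
t,_=bot.snapshot("scene"); t=cv2.resize(t[215:320,240:400],(400,262),interpolation=cv2.INTER_CUBIC)
o=np.zeros((480,800,3),np.uint8); o[:,:640]=p; o=cv2.resize(o[:,:640],(400,300)); cv2.imwrite("pics/w3.png",np.vstack([o,t]))
E
```

```text
ft_force: [0.0, 2.0, 3.8]
F [0.46 1.93 4.24] sd [0.34 0.38 0.27] tcp [544.59 -33.29  47.09] az 82.21 t 16.27
```

View pics/w3.png

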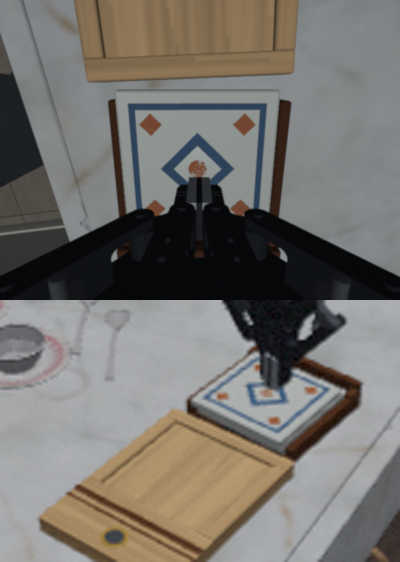

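Both views show the top tile moved about 11 mm, with its front edge past the cheek ends. A zoom on the stack will show whether the lower tiles stayed.

```bash
python3 - <<'E'
from h import *
a=np.load("scene0.npz")["p"]; t,_=bot.snapshot("scene")
f=lambda p: cv2.resize(p[225:285,310:390],(800,600),interpolation=cv2.INTER_CUBIC)
o=np.hstack([cv2.resize(f(a),(400,300)),cv2.resize(f(t),(400,300))]); 
cv2.imwrite("pics/s4.png",np.vstack([o,np.zeros((1,800,3),np.uint8)]))
E
```

```text
(no output)
```

View pics/s4.png

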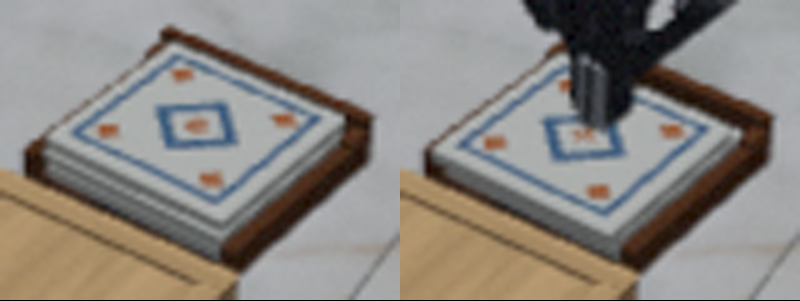

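Before and after: the lower tiles' front corner sits at the same place (about (220,255) and (620,255) in the crop), while the top tile moved. I'll carry on at about 4.2 N.

```bash
python3 -m creep '[[[1,0,0],-0.1,1],[[2,-0.1,0],-0.1,1],[[3,-0.15,0],-0.14,1],[[3,-0.15,0],-0.14,1],[[3,-0.15,0],-0.1,1]]'|grep ft_; python3 f.py 4; python3 -m creep '[[[1,0,0],0,1],[[2,-0.1,0],-0.1,1],[[2,-0.1,0],-0.1,1],[[2,-0.1,0],-0.1,1],[[1,-0.1,0],-0.1,1]]'|grep ft_; python3 f.py 4
```

```text
ft_force: [-0.5, -1.7, 3.9]
F [-0.21  1.    4.43] sd [0.29 1.34 0.17] tcp [545.68 -20.77  47.1 ] az 82.82 t 17.25
ft_force: [-0.0, -3.0, 3.8]
F [-0.16 -0.1   4.63] sd [0.46 0.58 0.49] tcp [546.25 -13.12  47.09] az 83.2 t 18.07
```

```bash
python3 -m creep '[[[1,0,0],-0.1,1],[[2,-0.1,0],-0.1,1],[[3,-0.15,0],-0.14,1],[[3,-0.15,0],-0.14,1],[[3,-0.15,0],-0.1,1]]'|grep ft_; python3 f.py 4; python3 -m creep '[[[1,0,0],0,1],[[2,-0.1,0],-0.1,1],[[3,-0.1,0],-0.1,1],[[2,-0.1,0],-0.1,1],[[1,-0.1,0],-0.1,1]]'|grep ft_; python3 f.py 4
python3 - <<'E'
from h import *
s=bot.get_state(); p,d=bot.snapshot("wrist"); K,T=cam("wrist",s); np.savez("w5.npz",p=p,d=d,K=K,T=T)
cv2.imwrite("pics/w5.png",p)
E
```

```text
ft_force: [0.0, -1.7, 4.1]
F [-0.24  0.82  4.98] sd [0.59 1.43 0.35] tcp [547.08  -0.79  47.08] az 83.8 t 18.9
ft_force: [-0.2, -2.3, 4.5]
F [ 0.21 -0.33  4.26] sd [0.5  0.51 0.3 ] tcp [547.65   7.82  47.09] az 84.18 t 19.73
```

View pics/w5.png

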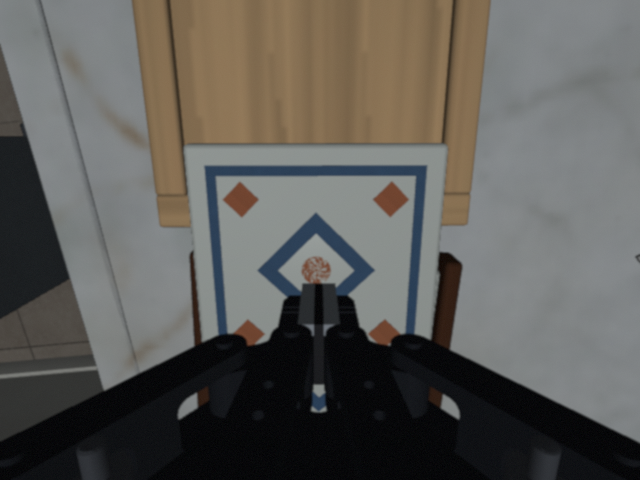

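The tile followed straight and centred, its front edge at 145 px and parallel to the board. I'll lift off, back up, open, and look.

```bash
python3 -m creep '[[[0,0,-1],0,1],[[0,0,-10],0,1],[[0,0,-40],0,1],[[-20,0,-50],0,1],[[-30,0,-40],0,-1]]'|grep tcp; python3 -m creep '[[[-20,0,0],0,-1],[[0,0,0],0,-1],[[0,0,0],0,-1],[[0,0,0],0,-1],[[0,0,0],0,-1]]'; python3 - <<'E'
from h import *
s=bot.get_state(); p,d=bot.snapshot("wrist"); K,T=cam("wrist",s); np.savez("w6.npz",p=p,d=d,K=K,T=T)
print(s["tcp_pos"])
C=cloud(K,T,d)
B=blue(p,K,T,30.5,(480,620,-20,80)); print("blue",len(B),rect(B))
x=C[(d>0)&(abs(C[...,0]-545)<30)]
for y in range(-100,180,8):
    z=x[abs(x[:,1]-y)<2][:,2]; print(y,np.round(np.median(z),1) if len(z) else None,end="; ")
b=(d>0)&(C[...,0]>440)&(C[...,0]<680)&(C[...,1]>40)&(C[...,1]<260)
M=big(b&(abs(C[...,2]-17.8)<1.6)); print("recess part",rect(planes(M,K,T,17.8)))
cv2.imwrite("pics/w6.png",p)
E
```

```text
tcp_pos: [542.5, -42.2, 190.5]
time: 21.02
tcp_pos: [540.5, -61.5, 187.9]
eef_rot: [0.742, 0.671, -0.0, -0.0]
ft_force: [0.4, -1.2, -0.4]
finger_gap: 1.007
grasp_force: 0.0
[540.52183532 -61.46131102 187.91201226]
blue 2420 ([549.2, 23.4], [81.9, 82.3], -5.81)
-100 0.4; -92 31.3; -84 30.9; -76 22.5; -68 22.8; -60 22.7; -52 254.0; -44 266.0; -36 22.8; -28 23.2; -20 31.9; -12 31.7; -4 31.5; 4 31.2; 12 31.1; 20 30.8; 28 30.7; 36 30.4; 44 30.1; 52 29.9; 60 29.7; 68 29.5; 76 18.2; 84 17.7; 92 17.8; 100 17.7; 108 None; 116 None; 124 None; 132 None; 140 None; 148 None; 156 None; 164 None; 172 None; recess part ([553.0, 75.4], [43.9, 105.6], -5.81)
```

View pics/w6.png

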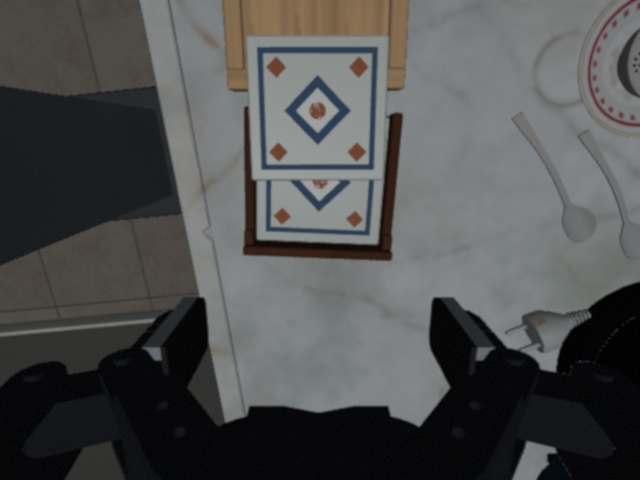

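The tile is half off at (549.2, 23.4), yaw -5.8°, within 1 mm laterally of the recess axis. The lower tiles are in place, the middle one showing at 180–243 px. I'll come down behind the back edge with open fingers and push with both tips.

```bash
python3 -m creep '[[[3,0.3,40],-0.35,-1],[[3,0.3,45],0,-1],[[0,0,45],0,-1],[[0,0,20],0,-1],[[0,0,0],0,-1]]'|grep -E "tcp|ft"; python3 -m creep '[[[0,0,3],0,-1],[[0,0,3],0,-1],[[0,0,2.5],0,-1],[[0,0,0],0,-1],[[0,0,0],0,-1]]'|grep ft; python3 f.py 4
```

```text
tcp_pos: [541.1, -56.0, 37.1]
ft_force: [-1.1, 0.3, 1.3]
ft_force: [-0.6, 0.1, 0.0]
F [-0.11 -0.28 -0.02] sd [0.46 0.38 0.48] tcp [541.74 -56.13  29.68] az 84.52 t 22.52
```

```bash
python3 -m creep '[[[4,0,0.7],0,-1],[[5,0,0],0,-1],[[4,0,0],0,-1],[[2,0,0],0,-1],[[1,0,0],0,-1]]'|grep ft; python3 -m creep '[[[1,0,0],0,-1],[[1,0,0],0,-1],[[1,0,0],0,-1],[[1,0,0],0,-1],[[1,0,0],0,-1]]'|grep ft; python3 -m creep '[[[2,0,0],0,-1],[[2,0,0],0,-1],[[2,0,0],0,-1],[[2,0,0],0,-1],[[2,0,0],0,-1]]'|grep ft;python3 f.py 3; python3 - <<'E'
from h import *
s=bot.get_state(); p,d=bot.snapshot("wrist"); K,T=cam("wrist",s); np.savez("w7.npz",p=p,d=d,K=K,T=T)
cv2.imwrite("pics/w7.png",p)
E
```

```text
ft_force: [1.1, 0.6, -0.2]
ft_force: [-0.0, 0.6, 0.2]
ft_force: [0.6, -0.4, -0.5]
F [ 0.06 -0.06 -0.69] sd [0.27 0.28 0.35] tcp [544.68 -25.11  28.92] az 84.53 t 24.55
```

View pics/w7.png

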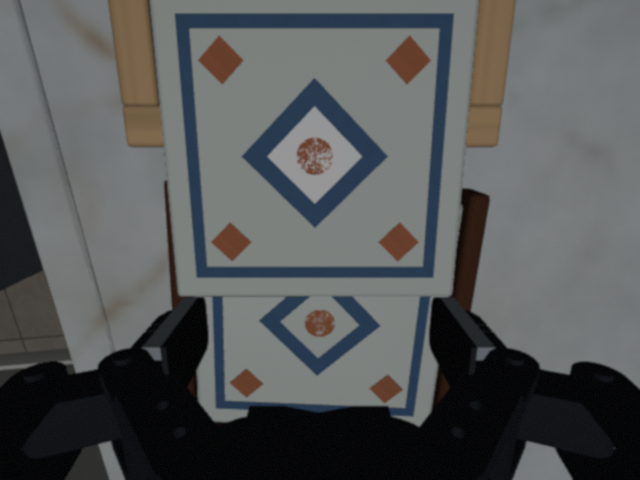

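The tile's rear edge (row 297 px) appears to sit right at the finger fronts. Checking with the numbers.

```bash
python3 - <<'E'
from h import *
w=np.load("w7.npz"); p,d,K,T=[w[k] for k in("p","d","K","T")]
for uv in [(180,297),(317,297),(450,297)]: print(ray(K,T,uv,30.5).round(1), ray(K,T,uv,29.5).round(1))
B=blue(p,K,T,30.3,(480,620,-15,120)); print(rect(B)); C=cloud(K,T,d)
for uv in [(200,310),(205,330),(195,345),(320,50),(320,280),(320,305)]: print(uv,C[uv[1],uv[0]].round(1))
E
```

```text
[496.5  -8.9  30.5] [496.   -9.3  29.5]
[546.  -13.7  30.5] [546.  -14.1  29.5]
[594.2 -18.3  30.5] [594.5 -18.8  29.5]
([549.3, 29.5], [96.4, 84.1], -5.49)
(200, 310) [503.3 -14.1  31.7]
(205, 330) [503.  -23.1  30.1]
(195, 345) [502.9 -22.6  41.4]
(320, 50) [554.9  67.6  30.5]
(320, 280) [547.8  -6.8  31.5]
(320, 305) [546.5 -20.4  23.3]
```

```bash
python3 -m creep '[[[2,0,0],0,-1],[[3,-0.05,0],0,-1],[[4,-0.05,0],0,-1],[[4,-0.05,0],0,-1],[[4,-0.05,0],0,-1]]'|grep ft; python3 -m creep '[[[4,-0.05,0],0,-1],[[4,-0.05,0],0,-1],[[4,-0.05,0],0,-1],[[4,-0.05,0],0,-1],[[3,-0.05,0],0,-1]]'|grep ft; python3 -m creep '[[[3,-0.05,0],0,-1],[[3,-0.05,0],0,-1],[[3,-0.05,0],0,-1],[[2,-0.05,0],0,-1],[[2,-0.05,0],0,-1]]'|grep ft;python3 f.py 3; python3 - <<'E'
from h import *
s=bot.get_state(); p,d=bot.snapshot("wrist"); K,T=cam("wrist",s); np.savez("w8.npz",p=p,d=d,K=K,T=T)
C=cloud(K,T,d)
for z in (25,29,30):
    h=cv2.cvtColor(p,cv2.COLOR_BGR2HSV); 
B=blue(p,K,T,29.5,(480,620,20,180)); print(len(B),rect(B),B[:,1].max())
o=np.vstack([cv2.resize(p,(640,480))]); cv2.imwrite("pics/w8.png",o)
for v in range(0,300,20): print(v,C[v,318].round(1),end=" ")
E
```

```text
ft_force: [0.3, -0.8, 0.4]
ft_force: [-0.7, 0.5, -0.9]
ft_force: [1.1, -0.5, -0.4]
F [-0.01 -0.07 -0.69] sd [0.25 0.42 0.49] tcp [548.62  23.69  28.89] az 84.53 t 26.62
15340 ([552.7, 71.1], [109.2, 83.6], -5.49) 129.30685229721996
0 [559.6 131.1  26.3] 20 [559.1 125.5  27. ] 40 [558.6 120.2  25.8] 60 [558.  114.3  26.5] 80 [557.4 108.4  27. ] 100 [556.9 102.4  28. ] 120 [556.3  96.3  27.1] 140 [555.7  90.   28. ] 160 [555.   83.6  28.8] 180 [554.4  77.   28.9] 200 [553.8  70.4  30. ] 220 [553.1  63.7  30.6] 240 [552.4  56.3  29.6] 260 [551.7  48.8  29.4] 280 [550.9  41.3  29.4]
```

View pics/w8.png

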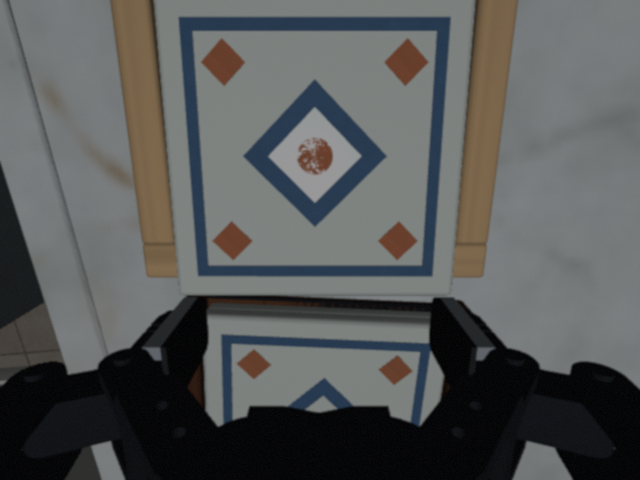

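The tile straddles the gap squarely and sits centred between the board sides (37 px left, 39 px right). About 20 mm remain.

```bash
python3 -m creep '[[[2,0,0],0,-1],[[3,0,0],0,-1],[[4,0,0],0,-1],[[4,0,0],0,-1],[[2,0,0],0,-1]]'|grep ft; python3 -m creep '[[[1,0,0],0,-1],[[1,0,0],0,-1],[[0.5,0,0],0,-1],[[0.5,0,0],0,-1],[[0,0,0],0,-1]]'|grep ft; python3 f.py 3; cat > z.py <<'E'
from h import *
s=bot.get_state(); p,d=bot.snapshot("wrist"); K,T=cam("wrist",s); np.savez("w9.npz",p=p,d=d,K=K,T=T)
C=cloud(K,T,d)
for u in (215,318,420): print(u,[C[v,u].round(1)[1:].tolist() for v in (20,100,180,240,260,280,290,300,310,320)])
E
python3 z.py
```

```text
ft_force: [0.2, -0.4, -0.3]
ft_force: [0.0, -0.3, 0.4]
F [ 0.09 -0.56 -0.22] sd [0.58 0.23 0.24] tcp [550.35  41.48  28.88] az 84.52 t 28.07
215 [[146.6, 25.8], [123.4, 27.8], [98.1, 27.7], [76.8, 26.7], [69.8, 28.1], [62.5, 29.0], [58.0, 27.4], [51.8, 22.2], [47.0, 21.1], [32.3, 0.2]]
318 [[143.4, 26.2], [120.3, 26.3], [94.7, 28.0], [73.5, 27.6], [66.4, 28.7], [58.4, 27.8], [54.2, 27.3], [47.9, 22.1], [42.9, 20.8], [28.0, 0.7]]
420 [[140.7, 24.9], [117.1, 26.6], [91.2, 27.0], [70.1, 27.8], [62.6, 27.9], [54.8, 27.7], [51.1, 28.4], [43.9, 21.8], [39.7, 22.0], [22.9, -0.3]]
```

```bash
python3 -m creep '[[[0.3,0,0],0,-1],[[0.3,0,0],0,-1],[[0.3,0,0],0,-1],[[0.3,0,0],0,-1],[[0,0,0],0,-1]]'|grep ft; python3 f.py 2;  python3 z.py; python3 -m creep '[[[0.3,0,0],0,-1],[[0.3,0,0],0,-1],[[0.3,0,0],0,-1],[[0.3,0,0],0,-1],[[0,0,0],0,-1]]'|grep ft; python3 f.py 3; python3 z.py
```

```text
ft_force: [-1.0, -0.5, 0.5]
F [ 0.2  -0.53  0.16] sd [0.11 0.42 0.51] tcp [550.47  42.69  28.9 ] az 84.52 t 28.85
215 [[148.0, 25.3], [124.8, 26.1], [99.3, 27.6], [78.5, 28.5], [70.8, 27.5], [63.5, 28.3], [59.7, 28.6], [52.9, 22.1], [48.5, 21.7], [44.3, 21.9]]
318 [[144.7, 26.1], [121.4, 27.5], [95.9, 27.6], [74.6, 27.2], [67.4, 28.2], [59.2, 26.6], [56.0, 28.6], [48.9, 21.8], [44.2, 20.9], [40.5, 22.2]]
420 [[141.8, 25.4], [118.3, 25.9], [92.4, 26.7], [71.5, 28.6], [63.6, 27.3], [56.1, 28.1], [51.7, 27.2], [45.5, 22.6], [40.9, 22.0], [36.0, 21.1]]
ft_force: [-0.5, -0.1, 0.5]
F [-0.03 -0.12 -0.05] sd [0.37 0.33 0.29] tcp [550.58  43.93  28.88] az 84.53 t 29.68
215 [[149.2, 25.5], [126.1, 25.2], [100.3, 25.5], [79.2, 26.2], [71.3, 25.2], [63.6, 25.3], [60.1, 26.6], [54.0, 21.8], [50.3, 22.8], [45.3, 21.4]]
318 [[146.2, 25.0], [122.8, 25.3], [96.9, 25.6], [75.4, 25.5], [68.0, 26.1], [60.1, 25.9], [55.8, 25.2], [50.4, 22.3], [45.8, 21.5], [42.0, 22.6]]
420 [[143.1, 25.4], [119.6, 26.2], [93.6, 26.3], [71.8, 25.3], [64.0, 24.9], [56.2, 25.4], [52.4, 25.8], [46.3, 21.9], [41.9, 21.5], [38.0, 22.4]]
```

The tile dropped: its top now reads a uniform 25.5 or so. I'll back off, lift and check.

```bash
python3 -m creep '[[[-3,0,0],0,-1],[[-6,0,-5],0,-1],[[-6,0,-30],0,-1],[[0,0,-50],0,-1],[[0,0,-55],0,-1]]'|grep ft; python3 -m creep '[[[-20,0,-40],0,-1],[[-20,0,-30],0,-1],[[0,0,0],0,-1],[[0,0,0],0,-1],[[0,0,0],0,-1]]'|grep -E "tcp|time|ft"; python3 - <<'E'
from h import *
s=bot.get_state(); p,d=bot.snapshot("wrist"); K,T=cam("wrist",s); C=cloud(K,T,d); cv2.imwrite("pics/end.png",p)
B=blue(p,K,T,25.7,(480,630,55,160)); print("top",len(B),rect(B))
b=(d>0)&(C[...,0]>440)&(C[...,0]<680)&(C[...,1]>30)&(C[...,1]<260)
M=big(b&(C[...,2]>10)&(C[...,2]<27)); print("board",rect(planes(M,K,T,21.6)))
B=blue(p,K,T,22.8,(480,620,-100,30)); print("mid",len(B),rect(B))
m=b&(C[...,0]>500)&(C[...,0]<610)
for y in(62,85,105,125,145): print(y,[np.median(C[m&(abs(C[...,1]-y)<3)&(abs(C[...,0]-x)<4)][:,2]).round(1) for x in(518,555,595)])
E
```

```text
ft_force: [0.5, 0.5, 0.0]
time: 30.98
tcp_pos: [545.1, -10.4, 238.1]
ft_force: [0.2, 0.5, 0.3]
top 1579 ([556.0, 102.9], [81.2, 81.8], -5.48)
board ([555.8, 100.9], [123.7, 129.5], -5.48)
mid 1033 ([545.8, -28.0], [81.6, 81.5], -8.25)
62 [np.float64(25.8), np.float64(25.9), np.float64(25.8)]
85 [np.float64(25.8), np.float64(26.0), np.float64(25.9)]
105 [np.float64(25.6), np.float64(26.2), np.float64(25.8)]
125 [np.float64(25.8), np.float64(25.8), np.float64(26.0)]
145 [np.float64(25.7), np.float64(25.9), np.float64(25.9)]
```

View pics/end.png

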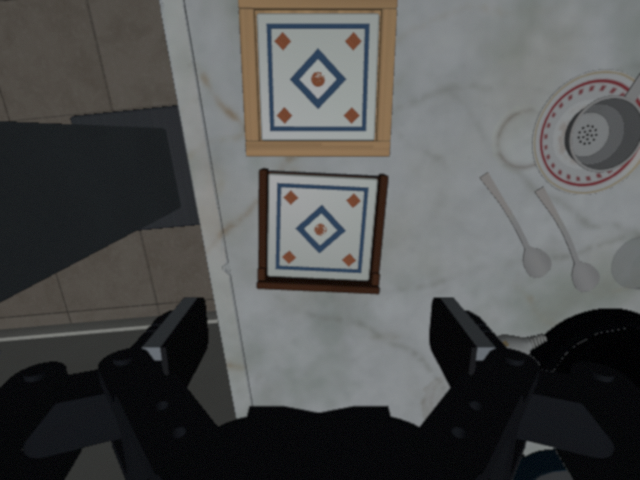

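The tile lies flat and square in the recess, centred at about (318,78) px. The middle tile is still in the caddy at (545.8, -28.0), within measurement error of where the stack started. Handing in.

```bash
python3 -c "
from station import bot
print(bot.job_done())"
```

```text
the job is handed in; nothing more can be done
None
```

The top tile lies flat in the board's recess, the middle tile still sits in the caddy within about 1 mm of where the stack started (the bottom one is hidden beneath it), the gripper touched only the top tile (a brief 9 N press before the drag), and the job is handed in at about 31 s.

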